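# Bench-test a dryer timer: latch the door switch, hold the dial at the third click

## Robot

A 7-joint arm with a two-finger parallel gripper is mounted at the origin on a cart in front of the work surface, level with it; the furniture and walls round the work are solid. World frame = base frame: x ahead of the robot, y to its left, z up, the work surface at z = 0. Lengths are in mm, angles in rad, forces in N, time in s.
With the tool pointing down it reaches from about 400 to 850 mm from the base axis. Payload 4.5 kg.
Tool frame: the origin (TCP) lies on the centre line of the jaws, within the pads' length; the fingertips stand 8 mm ahead of it and the grasp point (between the pads) lies 11 mm behind it (nose_length is the distance from the TCP to the fingertips, in mm); z points along the fingers, y is the line along which they close (so a half turn about z gives the same grasp; the last joint's range is limited). The gripper opens to 88 mm and grips with 3 to 60 N. Pads are 18 mm wide; open, the fingers measure 123 mm over their backs; the gripper's body (75 mm by 187 mm) begins 45 mm behind the grasp point.
Start: joints at [1.269, 0.689, -0.195, 1.565, 0.157, 0.902, -0.215], TCP at [205.982, -590.105, 246.743] pointing down, gripper open.
Joint ranges: [-3.01, 3.01], [-0.46, 2.08], [-1.47, 1.51], [0.13, 2.56], [-1, 4.14], [0.04, 2.09], [-2.66, 2.66]. Speed limits (rad/s): [2.57, 2.57, 3.14, 3.14, 3.14, 3.14, 3.14].

## Interface

Orientations are given as a unit quaternion [w, x, y, z].
In Python, from station import * gives the robot as it stands. Calls block until the motion is done:
- goto(position, orientation): joint-space move of the TCP to a pose.
- move_straight(position, frame=None, rate=150, max_force=None): straight line of the TCP; frame=None keeps the orientation; rate is the mean speed in mm/s. With max_force (N) it stops when the force on the tool has changed by that much, and returns True; else False.
- movej(angles): joint-space move.
- move_gripper(opening, grip_force=None): opening from 0.0 (shut) to 1.0 (fully open); grip_force is the grip in N (None keeps the last); returns when the fingers have stopped.
- wait(seconds).
- ik(position, orientation): joint angles nearest the present ones, or None.
- observe(): the state.
- grab_frame(name): name is "scene" or "top" or "wrist"; returns a dict with "image" (480x640x3 uint8, blue, green, red), "z_map" (480x640 float32, mm along the optical axis (not along the pixel's ray), 0 where there is no reading), "camera_matrix" (3x3 intrinsics, pixels), "extrinsics" (4x4, takes a point from camera to world coordinates); the wrist camera has in their place "hand_eye" (4x4, takes a point from camera to tool coordinates, whose origin is the TCP and whose axes are the flange's). Camera axes: x right, y down, z forward; pixel columns grow to the right and rows downward; lengths in mm; the calibration is good to about 2 mm. The wrist camera is an equidistant fisheye: a pixel r from the principal point sees the ray r / f radians off the axis. A picture is of the moment at which its call begins: read the wrist's pose just before it.
A pose or a line that the arm cannot do raises MotionError and nothing moves.
- job_done(): hands the job in; it is judged then, once.
Trained networks look in a picture, given as the dict that the camera call returned (one of the last four; its "shot" number tells which), for a name from the list of things; names that differ only in an ending like _2 or _b are one class to them, and where a whole thing is asked for, a point or a joint stands for the part that bears it (a point fixed in the world has none). Each returns a list of dicts, best first, with "p" (0 to 1); they miss things now and then, are a little off and sometimes report something else, mostly with a low value. They report only what shows in the picture. A call takes as long as a camera call. They do not tell look-alikes from the thing itself.
- spot_in(picture, name): "position" ([column, row] in pixels, amid what is visible of it).
- outline_of(picture, name): "mask" (480x640 bool, what is visible of it) and "position" ([column, row] in pixels, amid what is visible of it).
The state is a dict: "time_s": time; "joints": joint angles; "joint_velocities": joint speeds; "tau": joint torques, N m; "position": TCP position; "orientation": TCP orientation; "ft_force": force on the tool from outside, world axes, zero at the start; "torque": the same for the moment, N m; "width": opening from 0.0 (shut) to 1.0 (fully open); "gripper_force": force on a finger pad.
Only numpy, scipy, OpenCV 4.12 (cv2) and the standard library are available. Lean on these libraries where they do the work, as an engineer would, in place of code of your own. Each camera call takes 0.05 s, during which the arm holds its last target. There are 200 camera calls.

## Task

Bench-test the dryer timer. Press the red paddle of the door switch lever down until its catch holds it, and let go so that it stays down by itself; then turn the timer's spring-return dial clockwise past the first two clicks to the third (the green mark) and finish still holding it there with the gripper, because it springs back when released. Leave the torch, the pipe coupling and the pulley where they are.

Things in the scene. Friction and masses are not known exactly. Their poses are not given: they have to be found in the camera images.
- timer_unit: Timer unit, screwed down: foot 150 x 124 x 6 mm, white housing 122 x 116 mm, top 47.5 mm above the table. Origin: centre of its underside, below the dial's axis; x to its far side, z up. On top, round the near (-x) side of the dial, four marks 20 degrees apart: black (rest), two white (first, second click), a bigger green one (third click).
- dial_grip (a point): Centre of the dial's black bar grip: 46 mm long (x), 11 mm thick (y), 26 mm high, on the dial's upright axis, 68 mm above the table (bar spans 55 to 81 mm) over a round skirt of 58 mm diameter. Pinch it across its thickness from above. A white line marks the pointer, the -x end. The bar's x axis is +0.525 rad from the unit's x axis at rest, -0.525 at the third click.
- timer_dial (a joint): Angle of the dial in rad, growing clockwise seen from above: 0 at rest, clicks at 0.35, 0.70 and 1.05 (the third, green mark), end stop at 1.30. A spring drives it back to 0 from anywhere when released, the clicks do not hold it; turning it takes up to about 0.12 N m, holding it at the third click about 0.085 N m.
- switch_unit: Door switch unit, screwed down: aluminium foot 150 x 80 x 8 mm with two steel cheeks (up to 86 mm height) on its far half, which carry the lever's pivot 75 mm above the table and 45 mm to +x of the unit's origin. A catch post (67 mm high) stands at its +y side, 4 mm to +x of the origin. Origin: centre of the underside, on the table; the lever points to -x.
- paddle_top (a point): Red paddle at the free end of the lever, 36 mm (x) x 44 mm (y) x 11 mm; the point is the centre of its top face, 96.6 mm above the table at rest and about 62 mm when latched. At rest its axes are those of the unit: x toward the pivot, z up. It swings about the pivot with radius 95 mm; press it from above.
- door_lever (a joint): Angle of the lever in rad: 0 raised (sprung up, sloping up by 0.15 rad toward the paddle), grows as it is pressed down. From about 0.20 it snaps down; the catch holds it at about 0.365; hard stop at 0.40. Pressing takes up to about 7 N at the paddle; pressed less far, it springs back up.
- torch_center (a point): Bystander: black pocket torch standing on its lens, 44 mm diameter, 123 mm high; the point is its centre, half-way up.
- drain_coupling_center (a point): Bystander: white pipe coupling standing, 42 mm diameter, 50 mm high; the point is its centre, half-way up.
- motor_pulley_center (a point): Bystander: grey belt pulley lying flat, 63 mm diameter, 22 mm high; the point is its centre, half-way up.
Things that resemble listed ones, but are neither listed nor needed, are in the scene too. Leave any turquoise look-alike of the switch_unit alone.

How it is judged:
By the outcome, as a careful person would: the job done as asked, in the order asked, and still so for the second after the job is handed in, while the arm keeps its last pose, push and grip.
It also fails if it takes over 45 s, if anything falls off the work surface, if the arm or the gripper's body presses on something with over 40 N, if the wrist force passes 120 N, or if a joint passes its speed limit or range.

## Working session

There is one attempt and no reset: what is moved stays moved. The work goes in short steps, each a Python script; the robot and the scene stay as the last script left them, time stands still between calls to the robot, and variables do not carry over. Pictures are saved under pics/ and viewed, at most 10 in all, crops included, and the job is handed in when it is done.

```bash
mkdir -p pics
cat > h.py <<'E'
from station import *
import numpy as np, cv2
def cloud(f):
    K=f["camera_matrix"];z=f["z_map"];v,u=np.mgrid[:480,:640]
    P=np.stack([(u-K[0,2])/K[0,0]*z,(v-K[1,2])/K[1,1]*z,z],-1)
    E=np.array(f["extrinsics"]);W=P@E[:3,:3].T+E[:3,3];W[z<=0]=np.nan;return W
E
python3 - <<'E'
from h import *
for n in ["scene","top"]:
    f=grab_frame(n);cv2.imwrite(f"pics/{n}.png",f["image"]);W=cloud(f);np.save(n+"W.npy",W)
    print(n,np.array(f["extrinsics"]).round(2).tolist())
    for nm in ["timer_unit","dial_grip","switch_unit","paddle_top","torch_center","drain_coupling_center","motor_pulley_center"]:
        for r in outline_of(f,nm):
            if r["p"]<.2: continue
            m=r["mask"];print(nm,round(r["p"],2),np.round(r["position"]),np.nanmedian(W[m],0).round() if m.any() else 0,np.nanpercentile(W[m][:,2],98).round())
print(observe())
E
```

```text
scene [[-0.8, -0.28, 0.52, -0.52], [-0.59, 0.4, -0.7, 672.5], [-0.01, -0.87, -0.49, 611.72], [0.0, 0.0, 0.0, 1.0]]
timer_unit 0.63 [257. 305.] [543. 160.  44.] 78.0
dial_grip 0.71 [256. 287.] [564. 144.  57.] 81.0
dial_grip 0.24 [359. 313.] [370.  59.  32.] 51.0
switch_unit 0.69 [346. 254.] [ 520. -129.   17.] 97.0
switch_unit 0.6 [306. 371.] [357. 244.   9.] 98.0
paddle_top 0.72 [308. 351.] [348. 244.  91.] 99.0
paddle_top 0.62 [364. 234.] [ 483. -129.   93.] 99.0
torch_center 0.97 [180. 269.] [760. 183.  59.] 122.0
drain_coupling_center 0.67 [360. 312.] [370.  60.  34.] 51.0
motor_pulley_center 0.72 [379. 214.] [ 577. -392.   14.] 22.0
motor_pulley_center 0.67 [360. 312.] [371.  59.  33.] 51.0
top [[0.45, -0.86, 0.23, 178.3], [-0.89, -0.44, 0.11, -274.41], [0.01, -0.25, -0.97, 1699.79], [0.0, 0.0, 0.0, 1.0]]
timer_unit 0.66 [261. 204.] [559. 130.  47.] 79.0
dial_grip 0.63 [260. 196.] [568. 134.  58.] 86.0
switch_unit 0.92 [339. 259.] [ 514. -145.   13.] 102.0
switch_unit 0.57 [203. 246.] [371. 226.  17.] 101.0
paddle_top 0.97 [189. 241.] [352. 242.  91.] 104.0
paddle_top 0.72 [333.
[... 232 characters left out ...]
': array([ 1.26881885,  0.68909113, -0.19461604,  1.565291  ,  0.1573071 ,
        0.9024828 , -0.21508367]), 'joint_velocities': array([ 0.00041867,  0.00031593, -0.00014235, -0.00036121,  0.00068989,
        0.00068575,  0.0005392 ]), 'tau': array([ 5.69113818e-04, -5.27439523e+01, -1.26680385e+00, -1.53740966e+01,
       -5.19401988e-02, -7.91229886e-04, -2.35278242e-05]), 'position': array([ 205.98257423, -590.11685942,  246.75106961]), 'orientation': array([5.33363768e-05, 9.85935213e-01, 1.67127950e-01, 1.95691301e-05]), 'ft_force': array([ 0.728878  ,  1.05721988, -0.25539373]), 'torque': array([ 0.05824432,  0.01307072, -0.04114144]), 'gripper_force': 0.0, 'width': 1.003666628079011}
```

View pics/scene.png

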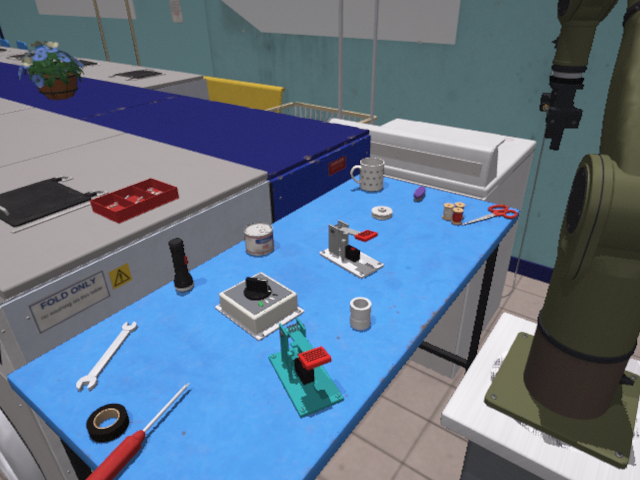

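View pics/top.png

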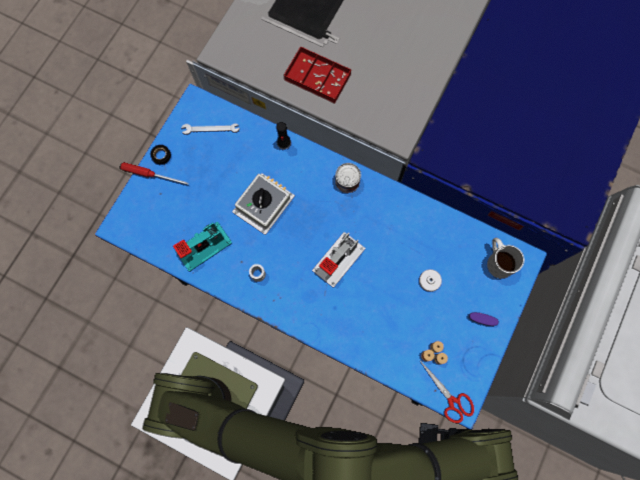

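```bash
cat >> h.py <<'E'
from scipy.spatial.transform import Rotation as R
def rot(q): return R.from_quat([q[1],q[2],q[3],q[0]]).as_matrix()
def down(yaw):  # tool z down, tool x axis at yaw in world
    return [0,np.cos(yaw/2),np.sin(yaw/2),0]
def wrist():
    s=observe();f=grab_frame("wrist");K=f["camera_matrix"];z=f["z_map"];v,u=np.mgrid[:480,:640]
    a=(u-K[0,2])/K[0,0];b=(v-K[1,2])/K[1,1];th=np.hypot(a,b)
    k=np.where(th>1e-6,np.tan(np.minimum(th,1.4))/np.maximum(th,1e-6),1)
    P=np.stack([a*k*z,b*k*z,z],-1);H=np.array(f["hand_eye"])
    T=P@H[:3,:3].T+H[:3,3];W=T@rot(s["orientation"]).T+s["position"];W[(z<=0)|(th>1.3)]=np.nan
    return f,W
E
python3 - <<'E'
from h import *
print(observe()["time_s"])
for i,(x,y) in enumerate([(455,-140),(520,140)]):
    goto([x,y,260],down(0)); 
    if i==0: move_gripper(0.0,20)
    f,W=wrist();cv2.imwrite(f"pics/w{i}.png",f["image"]);np.save(f"w{i}.npy",W)
    print(observe()["time_s"],np.array(f["hand_eye"]).round(2).tolist(),observe()["joints"].round(2))
    for nm in ["switch_unit","paddle_top"] if i==0 else ["timer_unit","dial_grip"]:
        for r in outline_of(f,nm):
            if r["p"]<.2: continue
            m=r["mask"];p=W[m];p=p[~np.isnan(p[:,0])]
            hi=p[p[:,2]>(60 if nm=="dial_grip" else 85 if i==0 else 44)]
            print(nm,round(r["p"],2),np.round(r["position"]),np.median(p,0).round(1),np.percentile(p[:,2],[2,50,98]).round(1),len(hi))
            c,sz,an=cv2.minAreaRect(hi[:,:2].astype(np.float32));print("  rect",np.round(c,1),np.round(sz,1),round(an,1))
E
```

```text
0.8
4.0167 [[-0.0, -0.96, -0.29, 75.1], [1.0, -0.0, 0.0, -0.52], [-0.0, -0.29, 0.96, -137.52], [0.0, 0.0, 0.0, 1.0]] [ 0.25  0.48 -0.07  1.99  0.05  0.68 -1.42]
switch_unit 0.9 [ 49. 254.] [400.3 216.6  22.2] [ 2.9 22.2 92.8] 391
  rect [443.9 119.4] [ 70.3 366.1] 24.9
switch_unit 0.84 [319. 137.] [ 518.7 -139.    34.8] [ 5.9 34.8 98.3] 3168
  rect [ 518.7 -139. ] [ 44.5 128. ] 78.6
switch_unit 0.37 [ 62. 104.] [571.5 129.3  55.8] [50.6 55.8 81.3] 0
  rect [0. 0.] [0. 0.] 0.0
paddle_top 0.92 [ 16. 284.] [373.8 233.8  83.8] [75.2 83.8 96. ] 328
  rect [354.4 250.4] [22.3 55.6] 36.9
paddle_top 0.91 [319. 167.] [ 491.6 -137.2   91.3] [78.3 91.3 98.9] 2898
  rect [ 490.2 -133.4] [44.2 70.4] 78.0
5.275 [[-0.0, -0.96, -0.29, 75.1], [1.0, -0.0, 0.0, -0.52], [-0.0, -0.29, 0.96, -137.52], [0.0, 0.0, 0.0, 1.0]] [-0.32  0.55 -0.04  1.82  0.03  0.77 -1.95]
timer_unit 0.8 [321. 148.] [575.8 137.6  46.8] [ 4.9 46.8 80.4] 14199
  rect [571.3 137.7] [114.3 119.9] 82.1
dial_grip 0.57 [318. 151.] [572.1 137.6  54.7] [51.7 54.7 81.5] 685
  rect [571.4 137.9] [46.1 11.6] 22.4
dial_grip 0.28 [581. 240.] [ 490.5 -133.8   88.4] [ 0.  88.4 99. ] 2089
  rect [ 512.4 -137.9] [ 45.2 116.2] 77.0
```

Run:
```python
import cv2,numpy as np
a=cv2.imread("pics/w0.png");b=cv2.imread("pics/w1.png")
cv2.imwrite("pics/w01.png",np.hstack([cv2.resize(a[60:300,200:440],(400,400)),cv2.resize(b[30:270,200:440],(400,400))]))
W=np.load("w0.npy").copy();h=cv2.cvtColor(a,cv2.COLOR_BGR2HSV)
m=(h[...,1]>130)&((h[...,0]<10)|(h[...,0]>170))&(W[...,2]>85)&(abs(W[...,0]-490)<60)&(abs(W[...,1]+135)<60)
p=W[m];A=np.c_[p[:,:2]-p[:,:2].mean(0),np.ones(len(p))];print(m.sum(),np.linalg.lstsq(A,p[:,2],rcond=None)[0])
c,s,an=cv2.minAreaRect(p[:,:2].astype(np.float32));print(c,s,an,p.mean(0),np.percentile(p[:,2],[2,98]))
v,u=np.where(m);print(u.min(),u.max(),v.min(),v.max())
W=np.load("w1.npy");w=(W[...,2]>75)&(abs(W[...,0]-571)<40)&(abs(W[...,1]-138)<40);c=cv2.minAreaRect(W[w][:,:2].astype(np.float32));print(c)
```

```text
1843 [-1.50374696e-01  2.85598808e-02  9.60616154e+01]
(473.6539306640625, -130.00140380859375) (43.4118537902832, 35.01682662963867) 77.94340515136719 [ 474.24949337 -129.92204312   96.06161538] [92.26638599 99.16727536]
281 338 169 218
((546.9373168945312, 142.2930145263672), (75.15823364257812, 64.53790283203125), 43.120819091796875)
```

View pics/w01.png

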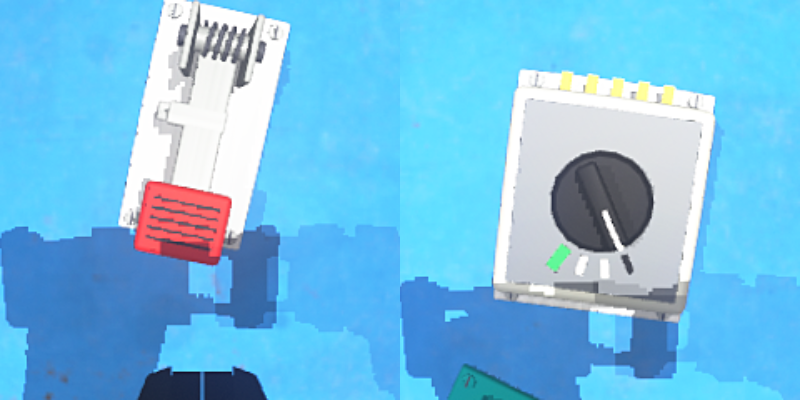

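Run:
```python
from h import *
q=down(-0.21);x,y=473.8,-130
goto([x,y,140],q);print(observe()["position"].round(1),observe()["joints"].round(2))
f0=observe()["ft_force"]
hit=move_straight([x,y,8+57],rate=40,max_force=20);s=observe();print(hit,s["position"].round(1),(s["ft_force"]-f0).round(1))
wait(.2);move_straight([x,y,130],rate=150)
goto([x-30,y,260],q)
f,W=wrist();cv2.imwrite("pics/w2.png",f["image"][60:300,200:440])
h=cv2.cvtColor(f["image"],cv2.COLOR_BGR2HSV)
m=(h[...,1]>130)&((h[...,0]<10)|(h[...,0]>170))&(abs(W[...,0]-475)<50)&(abs(W[...,1]+130)<50)&(W[...,2]>30)
print(m.sum(),np.percentile(W[m][:,2],[2,50,98]),W[m].mean(0),observe()["time_s"])
```

```text
[ 475.  -128.6  140.4] [ 0.19  0.7  -0.03  2.06  0.04  0.38 -1.65]
True [ 474.8 -130.2   68.7] [-1.5  0.9 15.3]
1493 [57.9208505  62.07954394 65.44138427] [ 474.64728852 -130.40566337   61.898101  ] 9.6
```

Run:
```python
from h import *
def yaw():
    M=rot(observe()["orientation"]);return np.arctan2(M[1,0],M[0,0])%(2*np.pi)
x,y=571.4,137.8;Y=0.389+np.pi
print(ik([x,y,67],down(Y)),ik([x,y,67],down(Y-1.2)))
goto([x,y,200],down(Y));move_gripper(0.45,35)
move_straight([x,y,110]);f0=observe()
print(move_straight([x,y,66.5],rate=60,max_force=12),observe()["position"].round(1))
move_gripper(0.0,35);wait(.2);s=observe()
print(s["width"]*88,s["gripper_force"],s["position"].round(1),(s["ft_force"]-f0["ft_force"]).round(1),yaw()-Y,s["joints"].round(2))
for a in np.linspace(.15,1.05,7):
    move_straight([x,y,66.5],down(Y-a),rate=60);s=observe()
    print(round(a,2),(Y-yaw()).round(3),(s["torque"]-f0["torque"]).round(3),(s["ft_force"]-f0["ft_force"]).round(1),round(s["width"]*88,1),s["time_s"])
f,W=wrist();cv2.imwrite("pics/w3.png",cv2.resize(f["image"][100:480,160:480],(640,760))[:600]);cv2.imwrite("pics/w3s.png",f["image"])
g=grab_frame("scene");cv2.imwrite("pics/s3.png",cv2.resize(g["image"][220:400,180:420],(800,600)))
```

```text
[ 0.2877493   1.2397739  -1.25901451  1.7756961   1.29043484  1.21305181
  0.57535758] [-1.44722899e-03  9.53919958e-01 -5.60038032e-01  1.79104836e+00
  8.08749349e-01  6.42213888e-01 -2.87722510e-01]
False [571.5 138.1  66.8]
10.74481832788342 35.00043634325266 [571.6 137.7  66.7] [ 0.1 -1.3  4. ] -0.00014821165378364753 [ 0.25  1.17 -1.13  1.78  1.22  1.09  0.61]
0.15 0.147 [-0.374 -0.102  0.02 ] [ 1.  -2.1  4.1] 10.6 15.025
0.3 0.296 [-0.533 -0.137  0.044] [ 1.  -2.2  4.7] 10.4 15.325
0.45 0.445 [-0.706 -0.151  0.14 ] [ 0.6 -3.2  5.9] 10.8 15.625
0.6 0.594 [-0.785 -0.153  0.023] [ 0.6 -3.2  7.1] 10.4 15.925
0.75 0.743 [-0.882 -0.074  0.064] [ 0.7 -3.5  7.8] 11.0 16.225
0.9 0.893 [-0.862 -0.084  0.049] [ 0.2 -4.   7.2] 10.8 16.525
1.05 1.043 [-0.961 -0.048  0.077] [ 1.2 -3.5  7.9] 10.4 16.825
```

View pics/w3.png

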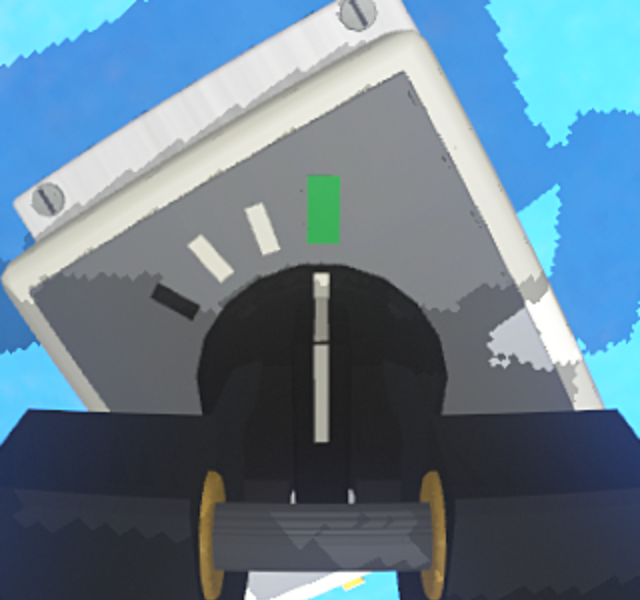

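View pics/s3.png

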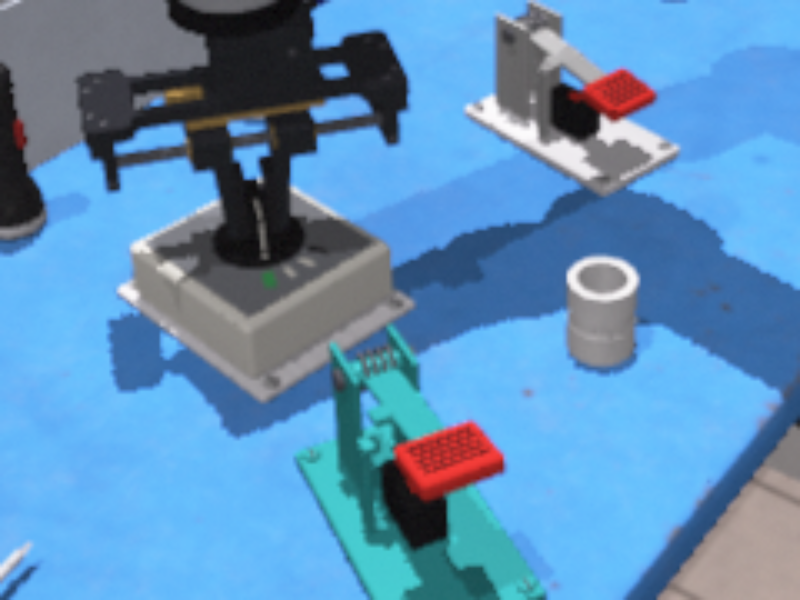

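The wrist view shows the pointer line (column 322) on the green mark (column 323). The scene crop shows the aluminium switch's paddle still down, at (620,92), and the bystanders standing. I'll remove the last few mrad of lag and hand in.

Run:
```python
from h import *
s=observe();Y=0.389+np.pi
move_straight([571.4,137.8,66.5],down(Y-1.062),rate=60);wait(.5)
s=observe();M=rot(s["orientation"]);print(Y-np.arctan2(M[1,0],M[0,0])%(2*np.pi),s["gripper_force"],s["width"]*88,s["time_s"])
print(job_done())
```

```text
1.054840037194777 35.001198425889015 10.647627914872299 17.675
the job is handed in; nothing more can be done
None
```

The door switch paddle is latched down by itself, and the gripper is still holding the timer dial at the third click (green mark, about 1.055 rad by the gripper's angle). The job was handed in at 17.7 s, with the torch, pipe coupling, pulley and turquoise look-alike left untouched.

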